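# Lift the boiled egg from its soy dish with the kitchen tongs

### The job

Pick up the kitchen tongs by their two arms, close their jaws gently on the boiled egg that lies in one of the two soy dishes, and raise it straight up until it is about 15 cm above the bench, still over its dish, so that I can slide a bento box in underneath. Finish while holding: keep the tongs squeezed and the egg still up there, with nothing but the tongs' jaws on the egg, and do not shift the dish or the other things on the bench.

Things in the scene. Friction and masses are not known exactly. Their poses are not given: they have to be found in the camera images.
- tongs: Steel kitchen tongs, 213 mm from hinge pin to tips, 20 mm high as they lie flat on the bench (pin upright), 110 g. Origin: on the pin at its underside. x along the centre line from pin to jaws, z up along the pin. Two strip arms 4 mm thick and 18 mm high, one on each side of x, are held open by a spring and always swing in by equal angles. Jaws about 73 mm apart when free.
- tongs_grip (a point): Place to grip, at the balance point: on the centre line midway up, 100 mm from the pin, between the arms; axes as tongs. Here the free arms measure 64 mm over their outer faces. Squeezed to 57 mm they press back with about 5 N, enough to lift the tongs, jaws then about 61 mm apart; on the egg about 43 mm and 7 N. Closing the arms here by 10 mm closes the jaws by 17 mm.
- jaw_left: The arm and jaw on the tongs' +y side. Origin on the hinge pin at its underside; turns about the pin. The jaw at its end is a trough 48 mm long along the arm and 20 mm high, its upper and lower lips bent inwards.
- jaw_right: The arm and jaw on the -y side of the tongs, mirror image of the other.
- jaw_left_pad (a point): Bottom of the left jaw's trough, about 187 mm from the pin and midway up; the lips stand 4 mm further in.
- jaw_right_pad (a point): Bottom of the right jaw's trough, about 187 mm from the pin and midway up; the lips stand 4 mm further in.
- egg: Peeled boiled egg, ivory, 54 mm long, 42 mm across, lying on its side in its dish. Origin at its middle, about 27 mm above the bench at the start; x along its length to the pointed end. About 50 g and tender: over 25 N from one jaw would crush it (a jaw presses with about half of the squeeze on the arms at tongs_grip, where 12 to 30 N is right).
- egg_dish: White ceramic soy dish under the egg, round, 84 mm across and 14 mm high at the rim, shallow cone inside with its floor 6 mm up. Origin at the centre of its underside. Loose, 140 g.
- rice_dish: The other, equal soy dish, with the rice roll in it. To be left alone.
- rice_roll: Barrel-shaped white rice roll with a dark band, 50 mm long and 36 mm thick, origin at its middle. To be left alone.
- bento_lower: Lower tier of the white bento stack, 110 x 180 x 50 mm. Origin at the centre of its underside.
- bento_upper: Upper tier with lid, 110 x 180 x 60 mm, on the lower one. Origin at the centre of its underside.
- skewer_holder: Bamboo cup, 68 mm across and 100 mm high, with skewers standing up to 200 mm. Origin at the centre of its underside.
- spatula: Grey silicone spatula, 285 mm long, 55 mm wide, 14 mm high, lying along its x axis. Origin about its middle, at its underside.
- soy_bottle: Dark bottle, 54 mm across, 140 mm high. Origin at the centre of its underside.
- tea_cup: Blue ceramic cup, 68 mm across, 72 mm high. Origin at the centre of its underside.

How it is judged:
By the outcome, as a careful person would: the job done as asked, in the order asked, and still so for the second after the job is handed in, while the arm keeps its last pose, push and grip.
It also fails if it takes over 48 s, if anything falls off the work surface, if the arm or the gripper's body presses on something with over 40 N, if the wrist force passes 120 N, or if a joint passes its speed limit or range.

### The arm

A 7-joint arm with a two-finger parallel gripper is mounted at the origin on the work surface. World frame = base frame: x ahead of the robot, y to its left, z up, the work surface at z = 0. Lengths are in mm, angles in rad, forces in N, time in s.
With the tool pointing down it reaches from about 425 to 825 mm from the base axis. Payload 3.6 kg.
Tool frame: the origin (TCP) lies between the finger pads; the fingertips stand 19 mm ahead of it and the grasp point (between the pads) is the TCP; y points along the fingers, x is the direction in which the jaws open and shut, and the axes are right-handed (so a half turn about y gives the same grasp; the last joint's range is limited). The gripper opens to 93 mm and grips with 3 to 60 N. Pads are 15 mm wide; open, the fingers measure 128 mm over their backs; the gripper's body (75 mm by 188 mm) begins 65 mm behind the grasp point.
Start: joints at [-1.286, 0.615, -0.013, 1.423, 0.008, 1.103, -0.04], TCP at [198.75, 618.839, 237.64] pointing down, gripper open.
Joint ranges: [-3.12, 3.12], [-0.3, 2.06], [-1.34, 1.32], [0.26, 2.42], [-1.36, 4.5], [0.01, 1.98], [-2.84, 2.84]. Speed limits (rad/s): [2.79, 2.79, 3.14, 3.14, 3.14, 3.14, 3.14].

### API

Orientations are given as a unit quaternion [x, y, z, w].
In Python, from plant import sensors, vision, ctrl gives the robot as it stands.
- The arm moves only by the shell command python3 -m pendant 'ROWS' [FORCE]. ROWS is JSON, a list of rows, each an object with "travel": the shift along the tool's x, y, z in cm, a list of three; "rot": the turn, a rotation vector about the tool's x, y, z in rad, a list of three; "fingers": the finger opening in cm, from 0 to 9.3. A call has 1 to 12 rows; each row shifts and turns the commanded pose from where the row before left it, along the tool's axes as they then stand; what a row does not reach is not made up. A row lasts 1/10 s, in which the tool goes at most 50 mm and 8.59 degrees, less where a joint would pass 70% of its speed; a pose out of reach is approached as far as the arm can. A call with a gripper value outside its range is refused whole. The fingers move at their own pace and stop on an object; FORCE is the grip in N (left out, the last holds). Time passes only in rows, so rows that do not move let the fingers close. It gives the time, the measured TCP pose, the force and the opening at its end, in the units of the state.
- sensors.sense(): the state, without advancing time (a new reading comes with each control period).
- vision.get_image(name): name is "scene" or "top" or "wrist"; returns a dict with "image" (400x640x3 uint8, red, green, blue), "z_map" (400x640 float32, mm along the optical axis (not along the pixel's ray), 0 where there is no reading), "fx", "fy", "cx", "cy" (pixels), "k1" (the pictures are not rectified: a ray, as slopes to the right and down, at radius r is drawn at 1 + k1 r^2 times it, then the intrinsics apply), "world_from_camera" (4x4, takes a point from camera to world coordinates). Camera axes: x right, y down, z forward; pixel columns grow to the right and rows downward; lengths in mm; the calibration is good to about 2 mm. A picture is of the moment at which its call begins.
- ctrl.close_job(): hands the job in, once; it reports no verdict.
The state is a dict: "clock": time; "joint_pos": joint angles; "qd": joint speeds; "tau": joint torques, N m; "tool_pos": TCP position; "tool_rot": TCP orientation; "force": force on the tool from outside, world axes, zero at the start; "wrist_torque": the same for the moment, N m; "opening": finger opening in mm.
Only numpy, scipy, OpenCV 4.12 (cv2) and the standard library are available. Lean on these libraries where they do the work, as an engineer would, in place of code of your own. Each camera call takes 0.05 s, during which the arm holds its last target.

## Working session

There is one attempt and no reset: what is moved stays moved. The work goes in short steps, Python scripts to look and compute and a shell command to move; the robot and the scene stay as the last step left them, time stands still between calls to the robot, and variables do not carry over. Pictures are saved under pics/ and viewed, and the job is handed in when it is done.

```bash
mkdir -p pics; ls
python3 - <<'E'
from plant import sensors, vision
import cv2, numpy as np
s=sensors.sense(); print({k:(np.round(v,3).tolist() if not isinstance(v,dict) else v) for k,v in s.items()})
for n in ("scene","top"):
    d=vision.get_image(n); cv2.imwrite(f"pics/{n}0.png",d["image"][:,:,::-1]); np.savez(f"{n}0.npz",**d)
    print(n,d["fx"],d["fy"],d["cx"],d["cy"],d["k1"],np.round(d["world_from_camera"],3).tolist())
E
```

```text
pics
{'clock': 0.0, 'joint_pos': [-1.287, 0.616, -0.013, 1.425, 0.008, 1.103, -0.04], 'qd': [-0.002, -0.001, 0.001, 0.001, -0.0, 0.001, 0.0], 'tau': [0.0, -45.894, 0.209, -16.574, -0.061, 0.02, 0.0], 'tool_pos': [198.534, 618.164, 236.506], 'tool_rot': [0.572, 0.416, -0.417, -0.571], 'force': [-0.35, 0.31, -0.176], 'wrist_torque': [0.028, 0.018, 0.038], 'opening': 93.121}
scene 463.023362260321 463.023362260321 319.9907440791648 193.26957463442744 -0.05081586842573958 [[0.465, 0.636, -0.616, 1377.502], [0.885, -0.349, 0.309, -374.315], [-0.018, -0.689, -0.725, 1008.073], [0.0, 0.0, 0.0, 1.0]]
top 361.93890402741 361.93890402741 322.831325424847 197.31457084278028 0.004018654486169239 [[0.01, -0.997, 0.081, 513.073], [-1.0, -0.009, 0.014, 4.086], [-0.013, -0.081, -0.997, 1119.205], [0.0, 0.0, 0.0, 1.0]]
```

View pics/scene0.png

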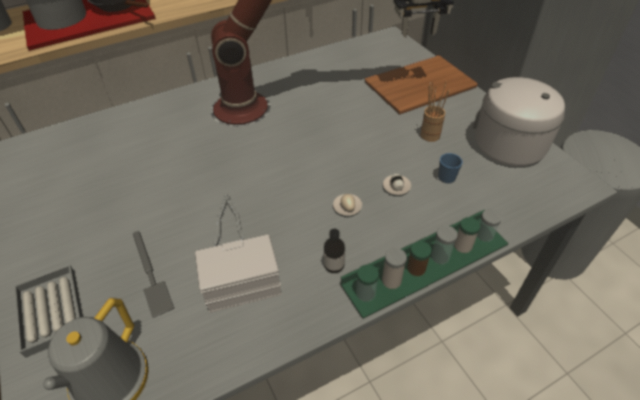

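View pics/top0.png

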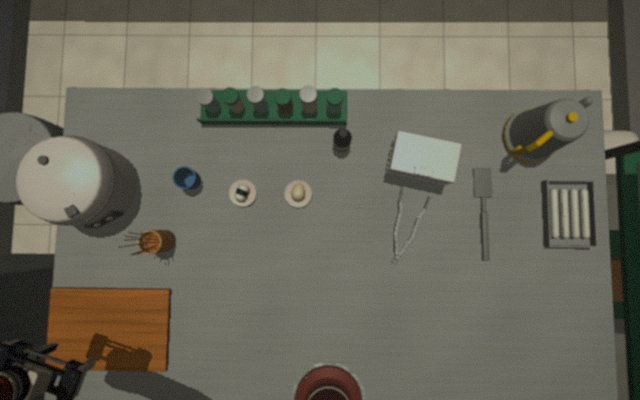

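The top view shows the tongs with the pin near (396,260) and the jaws near (401,190) and (428,199), beside the bento stack at (425,158). The egg is in the dish at (298,193) and the rice roll in the one at (242,193). The scene view agrees, with the egg at (347,203). I'll zoom in and measure next.

```bash
cat > h.py <<'E'
import numpy as np, cv2
def ray(d,u,v):
    K=np.array([[d["fx"],0,d["cx"]],[0,d["fy"],d["cy"]],[0,0,1.]])
    p=cv2.undistortPoints(np.array([[[u,v]]],float),K,np.array([d["k1"],0,0,0.]))[0,0]
    T=np.array(d["world_from_camera"]); return T[:3,3],T[:3,:3]@np.array([p[0],p[1],1.])
def onz(d,u,v,z):
    o,r=ray(d,u,v); return o+r*(z-o[2])/r[2]
def cloud(d):
    z=d["z_map"]; h,w=z.shape
    K=np.array([[float(d["fx"]),0,float(d["cx"])],[0,float(d["fy"]),float(d["cy"])],[0,0,1.]])
    g=np.stack(np.meshgrid(np.arange(w),np.arange(h)),-1).reshape(-1,1,2).astype(float)
    p=cv2.undistortPoints(g,K,np.array([float(d["k1"]),0,0,0.])).reshape(h,w,2)
    P=np.dstack([p[...,0]*z,p[...,1]*z,z]); T=np.array(d["world_from_camera"])
    return P@T[:3,:3].T+T[:3,3]
E
python3 - <<'E'
import numpy as np,cv2
from h import *
d=dict(np.load("top0.npz")); d={k:(v if v.ndim else float(v)) for k,v in d.items()}
im=d["image"][:,:,::-1]
a=cv2.resize(im[120:280,370:470],None,fx=5,fy=5,interpolation=cv2.INTER_CUBIC)[:,:]
b=cv2.resize(im[170:215,220:330],None,fx=7,fy=7,interpolation=cv2.INTER_CUBIC)
cv2.imwrite("pics/tz.png",a[200:]); cv2.imwrite("pics/ez.png",b)
for n in("top",):
    C=cloud(d)
    for (u,v) in [(396,260),(401,190),(428,199),(298,193),(242,193),(425,158),(343,138),(484,220)]: print(u,v,C[v,u].round(1),onz(d,u,v,18).round(1))
E
```

```text
396 260 [ 413.9 -205.8   -1.4] [ 415.7 -202.2   18. ]
401 190 [ 626.7 -218.1   20.7] [ 627.  -218.7   18. ]
428 199 [ 599.9 -299.1   22.2] [ 600.2 -300.3   18. ]
298 193 [612.2  93.1  47.2] [614.9  95.5  18. ]
242 193 [610.9 260.8  44.8] [613.3 267.2  18. ]
425 158 [ 708.6 -268.1  109.5] [ 726.3 -292.7   18. ]
343 138 [762.1 -36.9 118. ] [786.9 -41.   18. ]
484 220 [ 538.3 -469.2   14.4] [ 538.3 -467.6   18. ]
```

View pics/tz.png

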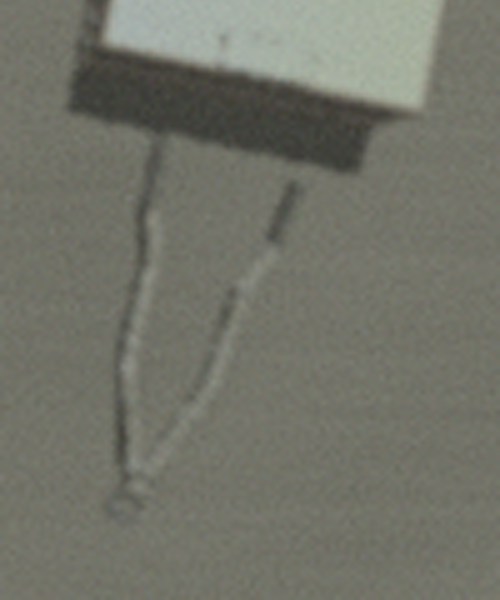

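View pics/ez.png

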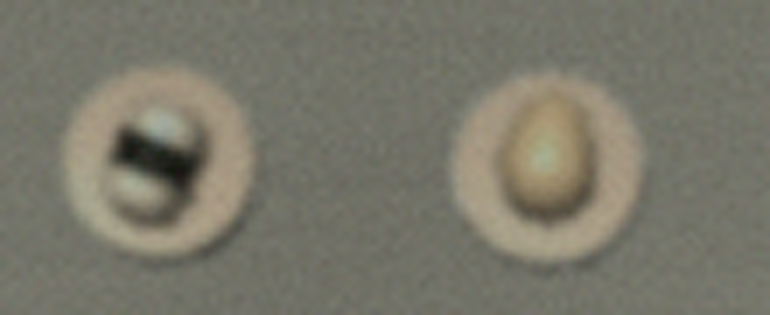

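Run:
```python
import numpy as np
from h import *
from scipy.spatial.transform import Rotation as R
from plant import sensors
print(R.from_quat(sensors.sense()["tool_rot"]).as_matrix().round(3))
d=dict(np.load("top0.npz")); d={k:(v if v.ndim else float(v)) for k,v in d.items()}
for u,v,z in [(397.5,256,20),(395,260,20),(401,186.5,20),(429.4,196.6,20),(391,169,110),(455,182,110)]: print(u,v,onz(d,u,v,z).round(1))
C=cloud(d)
# egg / dish
hsv=cv2.cvtColor(d["image"],cv2.COLOR_RGB2HSV)
print(hsv[193,298],hsv[205,298],hsv[193,310],hsv[230,298])
```

```text
[[ 0.306 -0.001 -0.952]
 [ 0.952 -0.002  0.306]
 [-0.002 -1.    -0.   ]]
397.5 256 [ 427.8 -206.4   20. ]
395 260 [ 415.8 -198.8   20. ]
401 186.5 [ 637.5 -218.3   20. ]
429.4 196.6 [ 607.4 -304.    20. ]
391 169 [ 676.5 -172.5  110. ]
455 182 [ 641.3 -350.5  110. ]
[ 33  48 166] [ 24  48 169] [ 18  49 160] [ 28  26 116]
```

```bash
python3 -m pendant '[{"travel":[0,-3.5,0],"rot":[0,0,0],"fingers":9.3},{"travel":[0,-3.5,0],"rot":[0,0,0],"fingers":9.3},{"travel":[-2.4,0,-4.0],"rot":[0,0,0],"fingers":9.3},{"travel":[-2.4,0,-4.0],"rot":[0,0,0],"fingers":9.3},{"travel":[-2.4,0,-4.0],"rot":[0,0,0],"fingers":9.3},{"travel":[-2.4,0,-4.0],"rot":[0,0,0],"fingers":9.3},{"travel":[-2.4,0,-4.0],"rot":[0,0,0],"fingers":9.3},{"travel":[-2.4,0,-4.0],"rot":[0,0,0],"fingers":9.3},{"travel":[-2.4,0,-4.0],"rot":[0,0,0],"fingers":9.3},{"travel":[-2.4,0,-4.0],"rot":[0,0,0],"fingers":9.3},{"travel":[-2.4,0,-4.0],"rot":[0,0,0],"fingers":9.3}]'
```

```text
clock: 1.2
tool_pos: [476.2, 301.4, 307.3]
tool_rot: [-0.571, -0.416, 0.417, 0.571]
force: [0.9, 1.2, 0.2]
opening: 93.2
```

```bash
python3 -m pendant '[{"travel":[-4.5,0,-1.9],"rot":[0,0,0],"fingers":9.3},{"travel":[-4.5,0,-1.9],"rot":[0,0,0],"fingers":9.3},{"travel":[-4.5,0,-1.9],"rot":[0,0,0],"fingers":9.3},{"travel":[-4.5,0,-1.9],"rot":[0,0,0],"fingers":9.3},{"travel":[-4.5,0,-1.9],"rot":[0,0,0],"fingers":9.3},{"travel":[-4.5,0,-1.9],"rot":[0,0,0],"fingers":9.3},{"travel":[-4.5,0,-1.9],"rot":[0,0,0],"fingers":9.3},{"travel":[-4.5,0,-1.9],"rot":[0,0,0],"fingers":9.3},{"travel":[-4.5,0,-1.9],"rot":[0,0,0],"fingers":9.3},{"travel":[-4.5,0,-1.9],"rot":[0,0,0],"fingers":9.3},{"travel":[-4.5,0,-1.9],"rot":[0,0,0],"fingers":9.3},{"travel":[0,0,0],"rot":[0,0,0],"fingers":9.3}]'
python3 - <<'E'
from plant import sensors, vision
import cv2, numpy as np
n="wrist"
d=vision.get_image(n); cv2.imwrite(f"pics/{n}1.png",d["image"][:,:,::-1]); np.savez(f"{n}1.npz",**d)
print(n,d["fx"],d["fy"],d["cx"],d["cy"],d["k1"],np.round(d["world_from_camera"],3).tolist())
E
```

```text
clock: 2.4
tool_pos: [520.6, -241.4, 306.9]
tool_rot: [0.575, 0.411, -0.415, -0.573]
force: [-0.5, 0.1, 0.4]
opening: 93.1
wrist 317.37423499999477 317.37423499999477 316.8821936328975 198.9424436655581 -0.05145150329722626 [[0.319, 0.909, 0.269, 445.618], [0.948, -0.304, -0.097, -214.866], [-0.006, 0.286, -0.958, 454.147], [0.0, 0.0, 0.0, 1.0]]
```

View pics/wrist1.png

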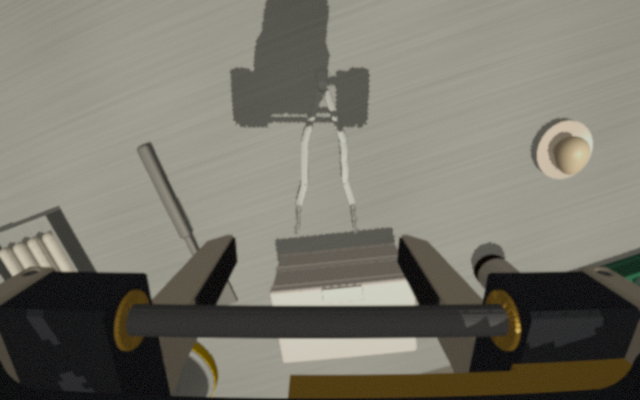

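Run:
```python
import cv2
im=cv2.imread("pics/wrist1.png"); a=im[70:245,270:390]
a=cv2.convertScaleAbs(a,alpha=1.3,beta=20)
cv2.imwrite("pics/wz1.png",cv2.resize(a[:90],None,fx=6,fy=6,interpolation=cv2.INTER_CUBIC))
cv2.imwrite("pics/wz2.png",cv2.resize(a[85:],None,fx=6,fy=6,interpolation=cv2.INTER_CUBIC))
```

```text
(no output)
```

View pics/wz1.png

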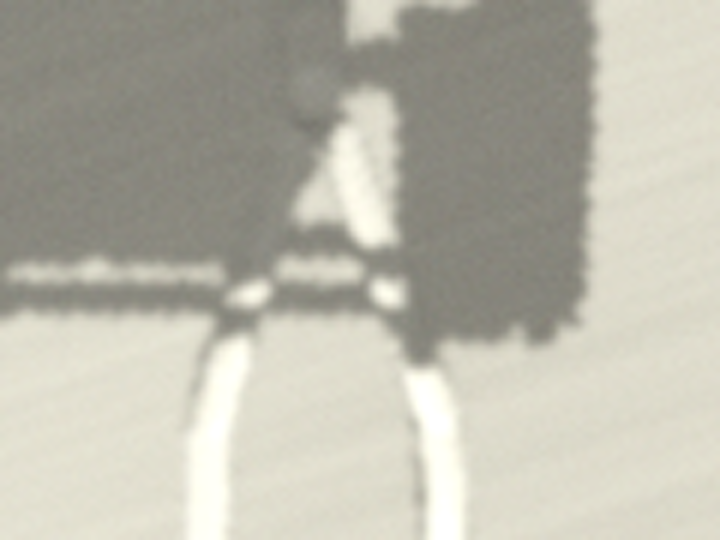

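View pics/wz2.png

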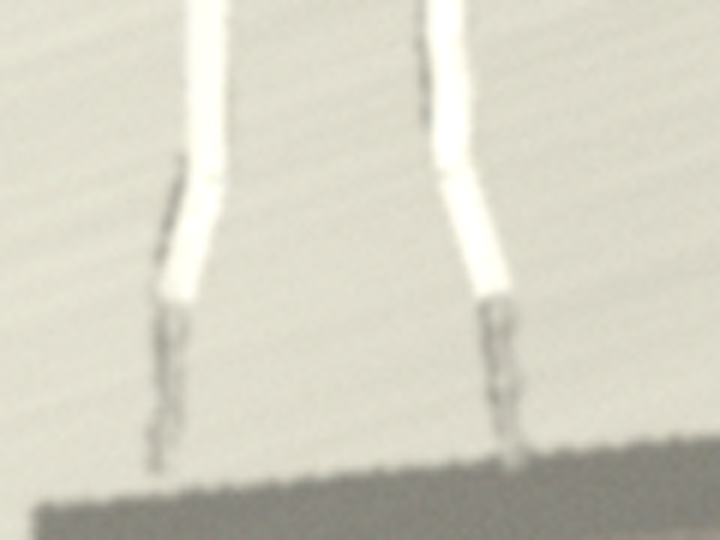

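Run:
```python
import numpy as np
from h import *
d=dict(np.load("wrist1.npz")); d={k:(v if v.ndim else float(v)) for k,v in d.items()}
pin=onz(d,322.6,85.5,19)
prs=[((304.2,184.7),(345.8,182.5)),((299.7,204.7),(352.2,204.2)),((296.3,233.3),(355.5,232))]
L=[onz(d,a[0]-.4,a[1]-.4,18) for a,_ in prs]; Rr=[onz(d,b[0]-.4,b[1]-.4,18) for _,b in prs]
print("pin",pin.round(1))
for l,r in zip(L,Rr):
    m=(l+r)/2; dd=(m-pin)[:2]; print(l.round(1),r.round(1),"mid",m.round(1),"sep",np.linalg.norm(l-r).round(1),"dist",np.linalg.norm(dd).round(1),"ang",np.degrees(np.arctan2(dd[1],dd[0])).round(2), "perp",(np.degrees(np.arctan2(*(l-r)[1::-1]))-90).round(2))
```

```text
pin [ 424.1 -202.6   19. ]
[ 541.6 -269.5   18. ] [ 557.2 -212.7   18. ] mid [ 549.4 -241.1   18. ] sep 58.9 dist 131.1 ang -17.09 perp -195.38
[ 567.6 -285.4   18. ] [ 590.8 -213.4   18. ] mid [ 579.2 -249.4   18. ] sep 75.7 dist 162.0 ang -16.81 perp -197.91
[ 607.9 -305.1   18. ] [ 633.7 -221.2   18. ] mid [ 620.8 -263.1   18. ] sep 87.7 dist 205.8 ang -17.12 perp -197.11
```

```bash
python3 -m pendant '[{"travel":[0.9,0,0.35],"rot":[0,-0.028,0],"fingers":9.3},{"travel":[0,4.5,0],"rot":[0,0,0],"fingers":9.3},{"travel":[0,4.5,0],"rot":[0,0,0],"fingers":9.3},{"travel":[0,4.5,0],"rot":[0,0,0],"fingers":9.3},{"travel":[0,4.5,0],"rot":[0,0,0],"fingers":9.3},{"travel":[0,3,0],"rot":[0,0,0],"fingers":9.3},{"travel":[0,0,0],"rot":[0,0,0],"fingers":9.3},{"travel":[0,0,0],"rot":[0,0,0],"fingers":9.3}]'
python3 - <<'E'
from plant import sensors, vision
import cv2, numpy as np
from scipy.spatial.transform import Rotation as R
n="wrist"
d=vision.get_image(n); cv2.imwrite(f"pics/{n}2.png",d["image"][:,:,::-1]); np.savez(f"{n}2.npz",**d)
print(R.from_quat(sensors.sense()["tool_rot"]).as_matrix().round(3))
E
```

```text
clock: 3.25
tool_pos: [523.3, -220.3, 98.3]
tool_rot: [-0.564, -0.426, 0.425, 0.565]
force: [-0.0, -0.3, -0.4]
opening: 93.2
[[ 0.276  0.003 -0.961]
 [ 0.961 -0.     0.276]
 [ 0.001 -1.    -0.003]]
```

View pics/wrist2.png

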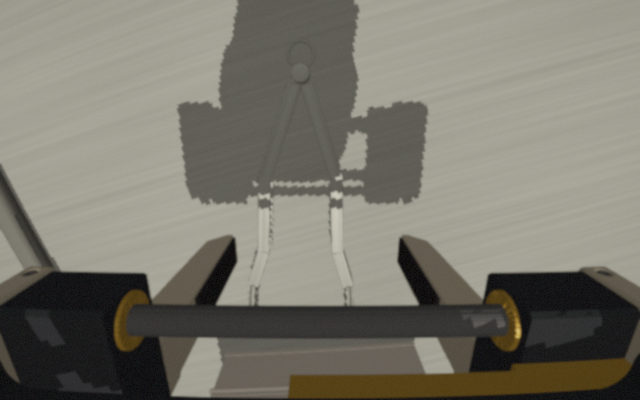

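Run:
```python
import cv2
im=cv2.imread("pics/wrist2.png"); a=im[40:310,220:380]
a=cv2.convertScaleAbs(a,alpha=1.4,beta=30)
b=cv2.resize(a,None,fx=4,fy=4,interpolation=cv2.INTER_CUBIC)
cv2.imwrite("pics/w2a.png",b[:480]); cv2.imwrite("pics/w2b.png",b[540:])
```

```text
(no output)
```

View pics/w2a.png

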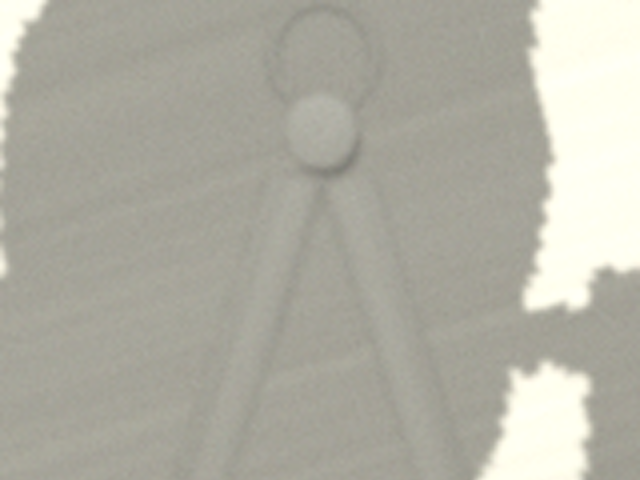

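View pics/w2b.png

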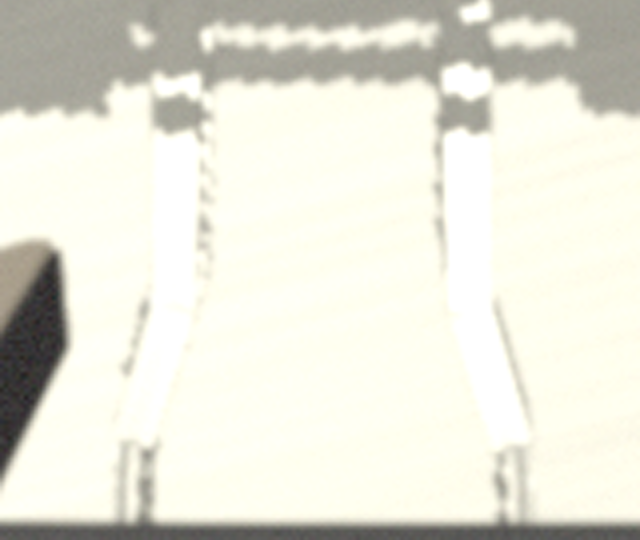

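Run:
```python
import numpy as np
from h import *
from plant import sensors
d=dict(np.load("wrist2.npz")); d={k:(v if v.ndim else float(v)) for k,v in d.items()}
pin=onz(d,299.9,72.1,20)
print("pin",pin.round(1), sensors.sense()["tool_pos"])
for a,b in [((263,251.2),(338,251.2)),((254.5,285),(348,285))]:
    l=onz(d,a[0]-.4,a[1]-.4,19);r=onz(d,b[0]-.4,b[1]-.4,19)
    m=(l+r)/2; dd=(m-pin)[:2]; print(l.round(1),r.round(1),"mid",m.round(1),"sep",np.linalg.norm(l-r).round(1),"dist",np.linalg.norm(dd).round(1),"ang",np.degrees(np.arctan2(dd[1],dd[0])).round(2))
    w=pin[:2]+100*dd/np.linalg.norm(dd); e=w-np.array(sensors.sense()["tool_pos"])[:2]; print("target",w.round(1),"tx",(.276*e[0]+.961*e[1]).round(1),"tz",(-.961*e[0]+.276*e[1]).round(1))
```

```text
pin [ 423.6 -203.    20. ] [ 524.00700737 -221.29696896   99.34631063]
[ 541.  -269.2   19. ] [ 557.2 -212.6   19. ] mid [ 549.1 -240.9   19. ] sep 58.9 dist 131.1 ang -16.82
target [ 519.3 -231.9] tx -11.5 tz 1.6
[ 567.8 -285.8   19. ] [ 588.8 -212.6   19. ] mid [ 578.3 -249.2   19. ] sep 76.1 dist 161.4 ang -16.63
target [ 519.4 -231.6] tx -11.2 tz 1.6
```

```bash
python3 -m pendant '[{"travel":[-1.1,0,0.2],"rot":[0,0.012,0],"fingers":9.3},{"travel":[0,2,0],"rot":[0,0,0],"fingers":9.3},{"travel":[0,2,0],"rot":[0,0,0],"fingers":9.3},{"travel":[0,0,0],"rot":[0,0,0],"fingers":9.3},{"travel":[0,0,0],"rot":[0,0,0],"fingers":9.3},{"travel":[0,0,0],"rot":[0,0,0],"fingers":9.3}]'
```

```text
clock: 3.9
tool_pos: [518.4, -233.3, 59.3]
tool_rot: [0.569, 0.422, -0.421, -0.567]
force: [-0.7, 0.4, -0.6]
opening: 93.6
```

```bash
python3 -m pendant '[{"travel":[0.15,1.2,-0.1],"rot":[0,0,0],"fingers":9.3},{"travel":[0,1.2,0],"rot":[0,0,0],"fingers":9.3},{"travel":[0,1.2,0],"rot":[0,0,0],"fingers":9.3},{"travel":[0,0,0],"rot":[0,0,0],"fingers":9.3},{"travel":[0,0,0],"rot":[0,0,0],"fingers":9.3},{"travel":[0,0,0],"rot":[0,0,0],"fingers":9.3}]'
```

```text
clock: 4.5
tool_pos: [518.5, -231.2, 21.1]
tool_rot: [-0.568, -0.421, 0.421, 0.568]
force: [0.3, 0.5, -0.4]
opening: 92.7
```

```bash
python3 -m pendant '[{"travel":[0,0,0],"rot":[0,0,0],"fingers":7},{"travel":[0,0,0],"rot":[0,0,0],"fingers":7},{"travel":[0,0,0],"rot":[0,0,0],"fingers":7},{"travel":[0,0,0],"rot":[0,0,0],"fingers":6.2},{"travel":[0,0,0],"rot":[0,0,0],"fingers":5.8},{"travel":[0,0,0],"rot":[0,0,0],"fingers":5.6},{"travel":[0,0,0],"rot":[0,0,0],"fingers":5.6},{"travel":[0,0,0],"rot":[0,0,0],"fingers":5.6},{"travel":[0,0,0],"rot":[0,0,0],"fingers":5.6}]' 20
```

```text
clock: 5.4
tool_pos: [519.1, -231.4, 21.8]
tool_rot: [0.568, 0.421, -0.421, -0.568]
force: [0.4, 0.9, 0.3]
opening: 55.8
```

```bash
python3 -m pendant '[{"travel":[0,-1,0],"rot":[0,0,0],"fingers":5.6},{"travel":[0,-1,0],"rot":[0,0,0],"fingers":5.6},{"travel":[0,-2,0],"rot":[0,0,0],"fingers":5.6},{"travel":[0,-2,0],"rot":[0,0,0],"fingers":5.6},{"travel":[0,0,0],"rot":[0,0,0],"fingers":5.6},{"travel":[0,0,0],"rot":[0,0,0],"fingers":5.6}]'
python3 - <<'E'
from plant import sensors, vision
import cv2, numpy as np
for n in("wrist","scene"):
    d=vision.get_image(n); cv2.imwrite(f"pics/{n}3.png",d["image"][:,:,::-1]); np.savez(f"{n}3.npz",**d)
im=cv2.imread("pics/scene3.png"); cv2.imwrite("pics/scene3z.png",cv2.resize(im[140:290,160:320],None,fx=4,fy=4,interpolation=cv2.INTER_CUBIC))
E
```

```text
clock: 6.0
tool_pos: [518.9, -231.3, 82.1]
tool_rot: [0.568, 0.421, -0.421, -0.568]
force: [-0.8, 0.4, -0.5]
opening: 55.8
```

View pics/wrist3.png

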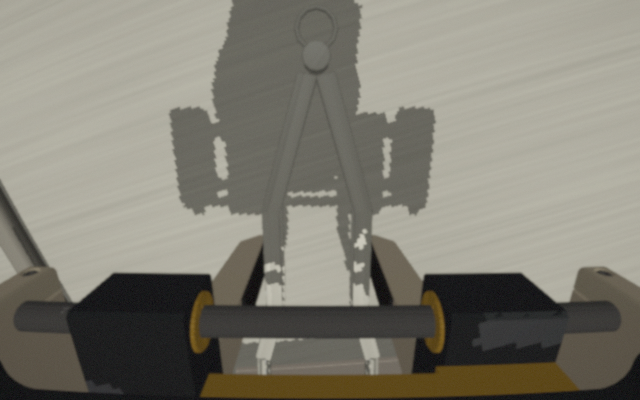

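View pics/scene3z.png

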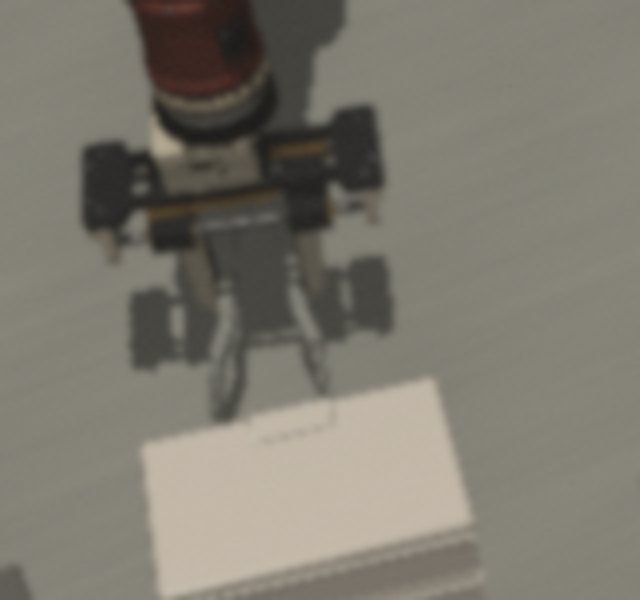

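Run:
```python
from plant import sensors, vision
import cv2, numpy as np
from h import *
for n,box in (("top",(270,165,330,220)),("scene",(310,170,385,235))):
    d=vision.get_image(n); np.savez(f"{n}4.npz",**d)
    C=cloud(d); x0,y0,x1,y1=box
    Z=C[y0:y1,x0:x1,2]; 
    m=np.zeros(C.shape[:2],np.uint8); m[y0:y1,x0:x1]=(Z>19)
    P=C[m>0]
    cnt=max(cv2.findContours(m,cv2.RETR_EXTERNAL,cv2.CHAIN_APPROX_NONE)[0],key=len)
    e=cv2.fitEllipse(cnt); print(n,"ell",np.round(e[0],1),np.round(e[1],1),round(e[2],1),onz(d,*e[0],27).round(1), "zmax",np.percentile(P[:,2],95).round(1))
    x,y=P[:,0],P[:,1]; print("ext x",np.percentile(x,[1,50,99]).round(1),"y",np.percentile(y,[1,50,99]).round(1))
    c=np.cov(P[:,:2].T); w,v=np.linalg.eigh(c); print("axis ang",np.degrees(np.arctan2(v[1,1],v[0,1])).round(1),np.sqrt(w).round(1))
    m2=np.zeros(C.shape[:2],np.uint8); m2[y0:y1,x0:x1]=(Z>8)
    cnt=max(cv2.findContours(m2,cv2.RETR_EXTERNAL,cv2.CHAIN_APPROX_NONE)[0],key=len)
    e=cv2.fitEllipse(cnt); print("dish",np.round(e[0],1),np.round(e[1],1),onz(d,*e[0],13).round(1))
d=dict(np.load("wrist1.npz")); d={k:(v if v.ndim else float(v)) for k,v in d.items()}
C=cloud(d); 
m=np.zeros(C.shape[:2],np.uint8); m[110:190,525:605]=C[110:190,525:605,2]>20
P=C[m>0];print("wrist",np.percentile(P[:,0],[1,50,99]).round(1),np.percentile(P[:,1],[1,50,99]).round(1),P[:,2].max())
im=d["image"][105:190,520:610,::-1]; cv2.imwrite("pics/w1egg.png",cv2.resize(im,None,fx=6,fy=6,interpolation=cv2.INTER_CUBIC))
```

```text
top ell [297.5 191.9] [12.8 17. ] 8.0 [617.4  96.3  27. ] zmax 1012.4
ext x [513.1 614.8 643.7] y [  4.1  93.5 115.2]
axis ang -140.7 [12.2 33.3]
dish [297.5 193.7] [26. 26.] [613.2  97.5  13. ]
scene ell [347.2 202.2] [13.6 17.2] 153.2 [612.9  95.4  27. ] zmax 1008.1
ext x [ 597.1  629.2 1377.5] y [-374.3   83.2  112.9]
axis ang 147.7 [ 18.  227.5]
dish [346.7 204.3] [20.5 28. ] [608.5  96.7  13. ]
wrist [445.6 609.6 639.2] [-214.9   88.2  110.6] 454.1469806670687
```

View pics/w1egg.png

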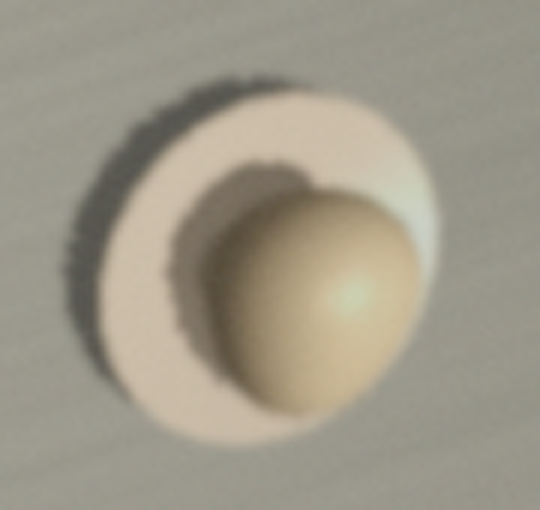

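```bash
python3 -m pendant '[{"travel":[0,-1.5,0],"rot":[0,0,0],"fingers":5.6},{"travel":[0,-3,0],"rot":[0,0,0],"fingers":5.6},{"travel":[0,-3.5,0],"rot":[0,0,0],"fingers":5.6},{"travel":[0,-3.5,0],"rot":[0,0,0],"fingers":5.6},{"travel":[0,-3.5,0],"rot":[0,0,0],"fingers":5.6},{"travel":[0,-3.5,0],"rot":[0,0,0],"fingers":5.6},{"travel":[0,-2.5,0],"rot":[0,0,0],"fingers":5.6},{"travel":[0,-1,0],"rot":[0,0,0],"fingers":5.6},{"travel":[1,0,0],"rot":[0,-0.05,0],"fingers":5.6},{"travel":[2,0,0],"rot":[0,-0.1,0],"fingers":5.6},{"travel":[3,0,0],"rot":[0,-0.1,0],"fingers":5.6},{"travel":[3,0,0],"rot":[0,-0.05,0],"fingers":5.6}]'
```

```text
clock: 7.4
tool_pos: [531.7, -140.6, 298.9]
tool_rot: [-0.496, -0.502, 0.503, 0.499]
force: [1.3, -0.0, -2.1]
opening: 56.1
```

```bash
python3 -m pendant '[{"travel":[2.8,0,-1.4],"rot":[0,0,0],"fingers":5.6},{"travel":[2.8,0,-1.7],"rot":[0,0,0],"fingers":5.6},{"travel":[2.8,0,-1.7],"rot":[0,0,0],"fingers":5.6},{"travel":[2.8,0,-1.7],"rot":[0,0,0],"fingers":5.6},{"travel":[2.8,0,-1.7],"rot":[0,0,0],"fingers":5.6},{"travel":[2.8,0,-1.7],"rot":[0,0,0],"fingers":5.6},{"travel":[2.5,0,-1.7],"rot":[0,0,0],"fingers":5.6},{"travel":[1.8,0,-1.7],"rot":[0,0,0],"fingers":5.6},{"travel":[1,0,-1],"rot":[0,0,0],"fingers":5.6},{"travel":[0,0,0],"rot":[0,0,0],"fingers":5.6},{"travel":[0,0,0],"rot":[0,0,0],"fingers":5.6}]'
python3 - <<'E'
from plant import sensors, vision
import cv2, numpy as np
d=vision.get_image("wrist"); cv2.imwrite("pics/wrist5.png",d["image"][:,:,::-1]); np.savez("wrist5.npz",**d)
E
```

```text
clock: 8.5
tool_pos: [673.1, 79.1, 299.2]
tool_rot: [-0.497, -0.5, 0.503, 0.499]
force: [-0.2, -0.3, -1.0]
opening: 56.3
```

View pics/wrist5.png

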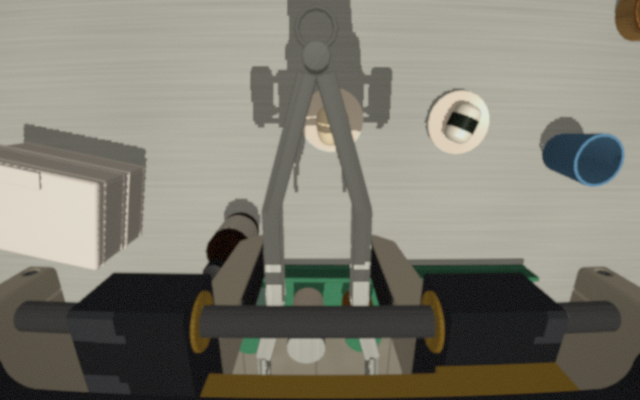

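```bash
python3 -m pendant '[{"travel":[1.5,0,0],"rot":[0,0,0],"fingers":5.6},{"travel":[3,0,0],"rot":[0,0,0],"fingers":5.6},{"travel":[3,0,0],"rot":[0,0,0],"fingers":5.6},{"travel":[1.5,0,0],"rot":[0,0,0],"fingers":5.6},{"travel":[0,0,0],"rot":[0,0,0],"fingers":5.6},{"travel":[0,0,0],"rot":[0,0,0],"fingers":5.6},{"travel":[0,0,0],"rot":[0,0,0],"fingers":5.6}]'
python3 - <<'E'
from plant import sensors, vision
import cv2, numpy as np
d=vision.get_image("wrist"); cv2.imwrite("pics/wrist6.png",d["image"][:,:,::-1]); np.savez("wrist6.npz",**d)
cv2.imwrite("pics/w6z.png",cv2.resize(d["image"][85:165,195:295,::-1],None,fx=7,fy=7,interpolation=cv2.INTER_CUBIC))
E
```

```text
clock: 9.25
tool_pos: [674.1, 166.2, 301.8]
tool_rot: [-0.5, -0.5, 0.501, 0.499]
force: [-0.2, -0.4, -1.0]
opening: 56.1
```

View pics/w6z.png

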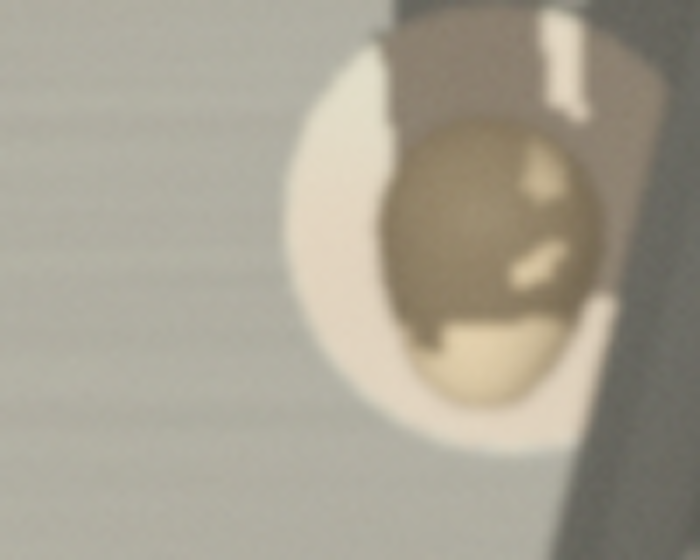

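View pics/wrist6.png

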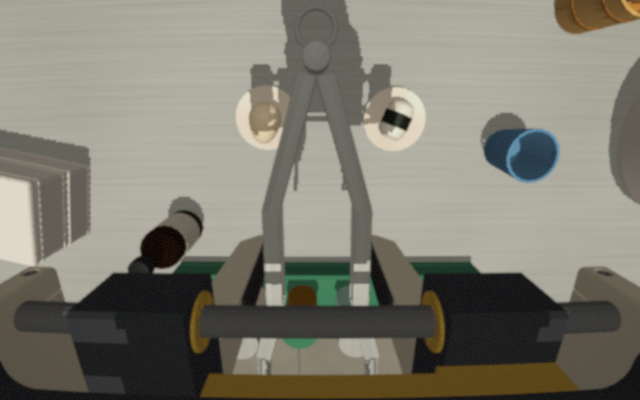

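Run:
```python
import numpy as np
from h import *
from scipy.spatial.transform import Rotation as R
from plant import sensors
s=sensors.sense(); print(s["tool_pos"].__repr__(), R.from_quat(s["tool_rot"]).as_matrix().round(3).tolist())
d=dict(np.load("wrist6.npz")); d={k:(v if v.ndim else float(v)) for k,v in d.items()}
f=lambda x,y,z: onz(d,195+x/7-.43,85+y/7-.43,z).round(1)
print("egg c",f(489,262,27),"tip",f(481,408,27),"blunt",f(487,118,27),"L",f(380,225,27),"R",f(603,225,27))
print("dish c",f(510,230,13),f(285,230,13))
# tongs pitch: depths of pin head and arm tops
C=cloud(d)
for u,v in [(315,55),(312,52),(290,140),(345,140),(274,230),(360,230),(273,290),(360,290),(265,348),(371,348),(263,368),(374,368)]: print(u,v,C[v,u].round(1))
print("sel",onz(d,315,55,290))
```

```text
array([674.11565179, 166.29312092, 301.85743   ]) [[-0.002, 0.0, -1.0], [1.0, -0.002, -0.002], [-0.002, -1.0, -0.0]]
egg c [616.5  97.8  27. ] tip [643.5  95.1  27. ] blunt [590.7  98.5  27. ] L [609.7  77.8  27. ] R [609.8 119.2  27. ]
dish c [611.2  99.8  13. ] [611.1  56.6  13. ]
315 55 [573.8 165.5 301. ]
312 52 [572.4 164.2 299.9]
290 140 [610.7 153.7 298.5]
345 140 [610.6 179.5 298.5]
274 230 [655.7 144.7 299.5]
360 230 [655.5 188.2 299.8]
273 290 [690.8 142.7 299.4]
360 290 [690.7 189.8 299.4]
265 348 [730.  136.3 299.1]
371 348 [729.  197.8 300.1]
263 368 [742.5 134.8 301.6]
374 368 [745.6 200.9 298.4]
sel [572.23947222 165.39383226 290.        ]
```

```bash
python3 -m pendant '[{"travel":[-0.5,0,1.2],"rot":[0,0,0],"fingers":5.6},{"travel":[-1.2,0,2.6],"rot":[0,0,0],"fingers":5.6},{"travel":[-1.2,0,2.6],"rot":[0,0,0],"fingers":5.6},{"travel":[-1.2,0,2.6],"rot":[0,0,0],"fingers":5.6},{"travel":[-1.2,0,2.6],"rot":[0,0,0],"fingers":5.6},{"travel":[-1.2,0,2.4],"rot":[0,0,0],"fingers":5.6},{"travel":[0,0,0.6],"rot":[0,0.05,0],"fingers":5.6},{"travel":[0,2,0],"rot":[0,0,0],"fingers":5.6},{"travel":[0,4,0],"rot":[0,0,0],"fingers":5.6},{"travel":[0,4,0],"rot":[0,0,0],"fingers":5.6},{"travel":[0,2,0],"rot":[0,0,0],"fingers":5.6},{"travel":[0,0,0],"rot":[0,0,0],"fingers":5.6}]'
```

```text
clock: 10.5
tool_pos: [526.1, 101.4, 179.1]
tool_rot: [-0.511, -0.486, 0.49, 0.513]
force: [-1.1, 0.4, -1.5]
opening: 56.1
```

```bash
python3 -m pendant '[{"travel":[0,2,0],"rot":[0,0,0],"fingers":5.6},{"travel":[0,3,0],"rot":[0,0,0],"fingers":5.6},{"travel":[0,2.5,0],"rot":[0,0,0],"fingers":5.6},{"travel":[0,1.5,0],"rot":[0,0,0],"fingers":5.6},{"travel":[0,0,0],"rot":[0,0,0],"fingers":5.6},{"travel":[0,0,0],"rot":[0,0,0],"fingers":5.6},{"travel":[0,0,0],"rot":[0,0,0],"fingers":5.6}]'
cat > look.py <<'E'
import sys,cv2,numpy as np
from plant import sensors, vision
i=sys.argv[1]
for n,b in (("top",(265,155,335,245)),("scene",(290,120,400,230)),("wrist",None)):
    d=vision.get_image(n); np.savez(f"{n}{i}.npz",**d); im=d["image"][:,:,::-1]
    if b: im=cv2.resize(im[b[1]:b[3],b[0]:b[2]],None,fx=540//(b[3]-b[1]),fy=540//(b[3]-b[1]),interpolation=cv2.INTER_CUBIC)
    cv2.imwrite(f"pics/{n}{i}.png",im)
print(sensors.sense()["tool_pos"].round(1),sensors.sense()["clock"])
E
python3 look.py 7
```

```text
clock: 11.2
tool_pos: [529.6, 103.2, 93.5]
tool_rot: [0.512, 0.49, -0.487, -0.51]
force: [-0.3, 0.4, -1.1]
opening: 56.4
[528.8 103.4  92.8] 11.35
```

View pics/top7.png

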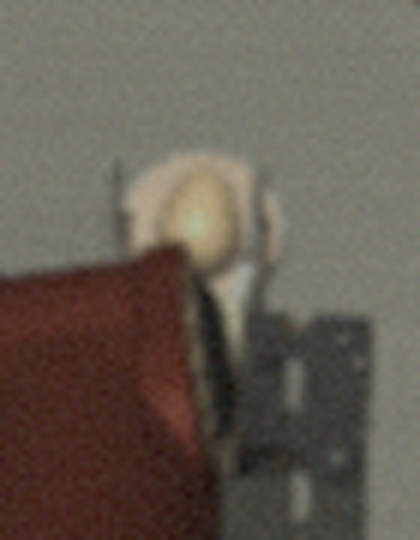

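View pics/scene7.png

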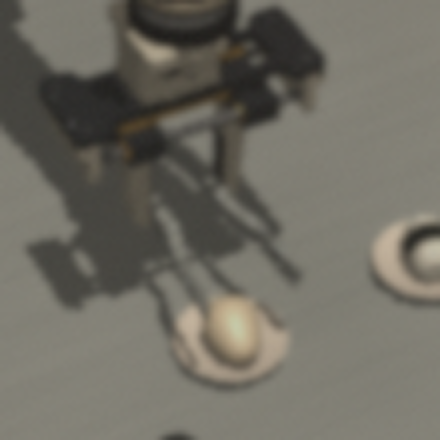

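View pics/wrist7.png

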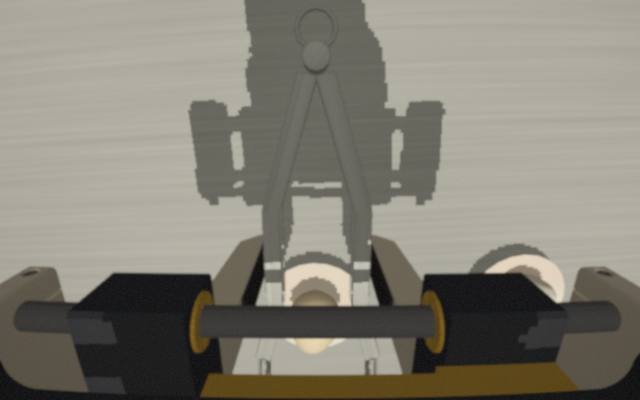

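Run:
```python
import numpy as np,cv2
from h import *
L=lambda n:{k:(v if v.ndim else float(v)) for k,v in np.load(n).items()}
d=L("top7.npz"); f=lambda x,y,z: onz(d,265+x/6-.42,155+y/6-.42,z).round(1)
print("top jaw tips",f(118,158,85),f(262,165,85),"egg L/R",f(159,215,27),f(238,215,27),"tip",f(200,165,27))
d=L("wrist7.npz"); C=cloud(d)
im=d["image"][235:380,240:400,::-1]; cv2.imwrite("pics/w7z.png",cv2.resize(im,None,fx=4,fy=4,interpolation=cv2.INTER_CUBIC))
for v in (365,370): 
    r=C[v,250:390]; ok=[(250+i,p.round(0).tolist()) for i,p in enumerate(r) if 60<p[2]<96]; print(v,ok[::2])
```

```text
top jaw tips [643.3 130.2  85. ] [640.5  60.9  85. ] egg L/R [621.8 115.9  27. ] [622.1  75.9  27. ] tip [647.4  95.6  27. ]
365 [(257, [599.0, 64.0, 87.0]), (259, [598.0, 65.0, 88.0]), (261, [595.0, 67.0, 91.0]), (263, [594.0, 69.0, 93.0]), (265, [595.0, 70.0, 91.0]), (267, [599.0, 70.0, 88.0]), (269, [610.0, 69.0, 76.0]), (365, [614.0, 131.0, 75.0]), (367, [612.0, 132.0, 78.0]), (369, [597.0, 131.0, 92.0]), (371, [597.0, 132.0, 93.0]), (373, [597.0, 134.0, 92.0]), (375, [601.0, 135.0, 89.0]), (377, [603.0, 137.0, 87.0])]
370 [(257, [603.0, 64.0, 87.0]), (259, [603.0, 65.0, 87.0]), (261, [599.0, 67.0, 92.0]), (263, [599.0, 68.0, 91.0]), (265, [599.0, 69.0, 91.0]), (267, [603.0, 70.0, 87.0]), (269, [612.0, 69.0, 79.0]), (365, [620.0, 132.0, 74.0]), (367, [614.0, 132.0, 79.0]), (369, [601.0, 131.0, 92.0]), (371, [601.0, 132.0, 92.0]), (373, [602.0, 134.0, 92.0]), (375, [605.0, 135.0, 89.0]), (377, [607.0, 137.0, 87.0])]
```

View pics/w7z.png

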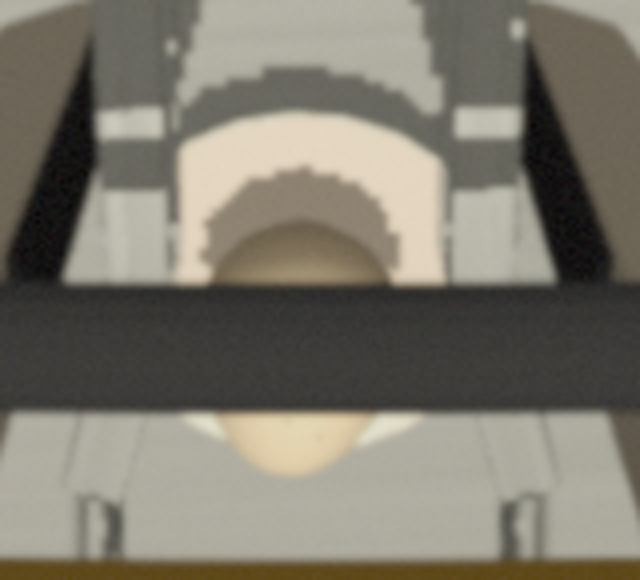

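Run:
```python
import numpy as np
from h import *
L=lambda n:{k:(v if v.ndim else float(v)) for k,v in np.load(n).items()}
d=L("wrist7.npz"); f=lambda x,y,z: onz(d,240+x/4-.38,235+y/4-.38,z).round(1)
for p in [(213,285),(392,285),(217,412),(380,412),(290,475),(302,222),(302,335)]: print(p,f(*p,27))
C=cloud(d)
for u,v in [(310,295),(315,295),(315,297),(312,345)]: print(C[v,u].round(1))
# jaw start, top edge z 91
for p in [(100,497),(525,495)]: print("jaw",f(*p,91))
print("pin",onz(d,315.5,55,91).round(1))
```

```text
(213, 285) [600.3  81.6  27. ]
(392, 285) [601.9 116.7  27. ]
(217, 412) [630.8  80.3  27. ]
(380, 412) [632.4 113.5  27. ]
(290, 475) [647.7  94.3  27. ]
(302, 222) [586.8  99.7  27. ]
(302, 335) [612.8  98.5  27. ]
[591.   95.6  27. ]
[590.1  99.5  28.6]
[591.   99.4  29.9]
[621.8  95.8  46.3]
jaw [591.  70.  91.]
jaw [593.5 132.5  91. ]
pin [428.7 107.6  91. ]
```

```bash
python3 -m pendant '[{"travel":[0,0,0],"rot":[0,0.022,0],"fingers":5.6},{"travel":[0,1,0],"rot":[0,0,0],"fingers":5.6},{"travel":[0,1,0],"rot":[0,0,0],"fingers":5.6},{"travel":[0,1,0],"rot":[0,0,0],"fingers":5.6},{"travel":[0,1,0],"rot":[0,0,0],"fingers":5.6},{"travel":[0,0.7,0],"rot":[0,0,0],"fingers":5.6},{"travel":[0,0.6,0],"rot":[0,0,0],"fingers":5.6},{"travel":[0,0,0],"rot":[0,0,0],"fingers":5.6},{"travel":[0,0,0],"rot":[0,0,0],"fingers":5.6},{"travel":[0,0,0],"rot":[0,0,0],"fingers":5.6}]'
python3 look.py 8
```

```text
clock: 12.35
tool_pos: [528.4, 103.4, 39.0]
tool_rot: [0.517, 0.483, -0.483, -0.516]
force: [0.1, 0.4, -0.3]
opening: 56.5
[528.3 103.3  39.1] 12.5
```

View pics/top8.png

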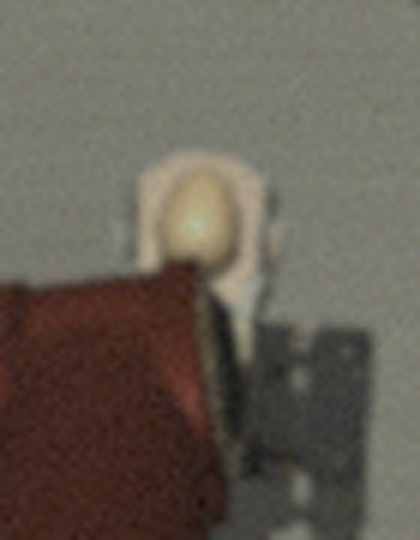

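View pics/scene8.png

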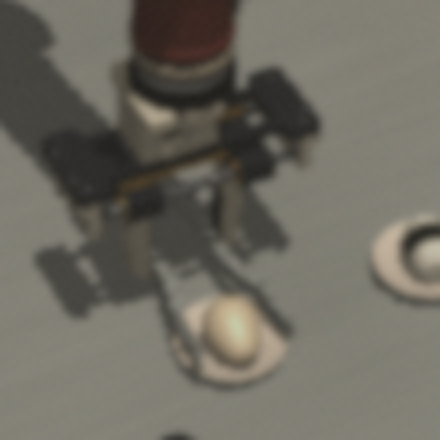

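View pics/wrist8.png

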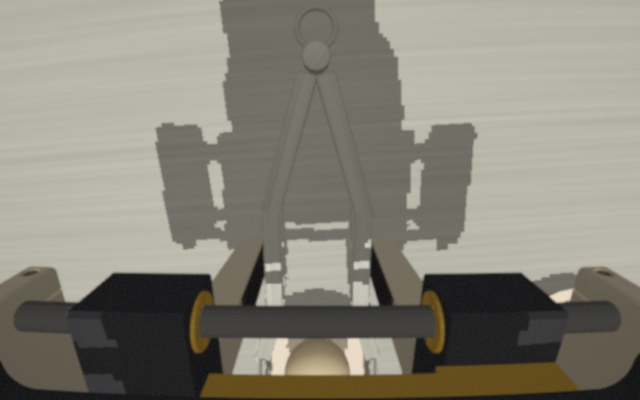

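The jaws straddle the egg evenly: in the top zoom their inner edges are at 138 and 266, with the egg spanning 160 to 240. Now I'll close gently.

```bash
python3 -m pendant '[{"travel":[0,0,0],"rot":[0,0,0],"fingers":5.4},{"travel":[0,0,0],"rot":[0,0,0],"fingers":5.2},{"travel":[0,0,0],"rot":[0,0,0],"fingers":5.0},{"travel":[0,0,0],"rot":[0,0,0],"fingers":4.8},{"travel":[0,0,0],"rot":[0,0,0],"fingers":4.7},{"travel":[0,0,0],"rot":[0,0,0],"fingers":4.6},{"travel":[0,0,0],"rot":[0,0,0],"fingers":4.5},{"travel":[0,0,0],"rot":[0,0,0],"fingers":4.4},{"travel":[0,0,0],"rot":[0,0,0],"fingers":4.3},{"travel":[0,0,0],"rot":[0,0,0],"fingers":4.2},{"travel":[0,0,0],"rot":[0,0,0],"fingers":4.1},{"travel":[0,0,0],"rot":[0,0,0],"fingers":4.0}]' 18
```

```text
clock: 13.7
tool_pos: [528.0, 103.3, 38.7]
tool_rot: [-0.516, -0.483, 0.483, 0.516]
force: [-0.5, 0.3, -1.8]
opening: 42.6
```

```bash
python3 -m pendant '[{"travel":[0,0,0],"rot":[0,0,0],"fingers":3.7},{"travel":[0,0,0],"rot":[0,0,0],"fingers":3.4},{"travel":[0,0,0],"rot":[0,0,0],"fingers":3.0},{"travel":[0,0,0],"rot":[0,0,0],"fingers":3.0},{"travel":[0,0,0],"rot":[0,0,0],"fingers":3.0}]' 18
python3 look.py 9
```

```text
clock: 14.2
tool_pos: [528.0, 103.3, 38.6]
tool_rot: [-0.516, -0.483, 0.483, 0.516]
force: [0.6, 0.9, -1.1]
opening: 42.6
[528.  103.3  38.6] 14.35
```

View pics/top9.png

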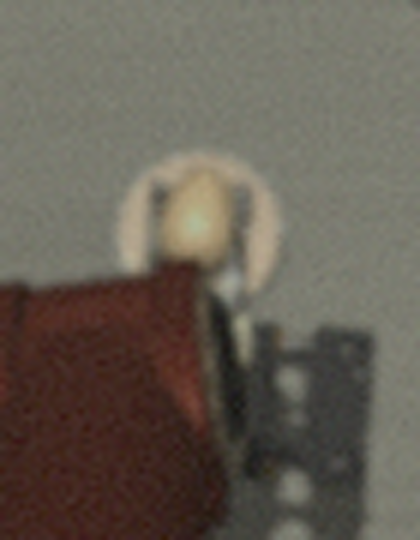

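View pics/scene9.png

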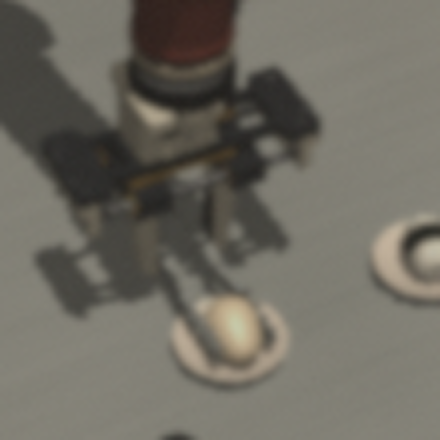

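View pics/wrist9.png

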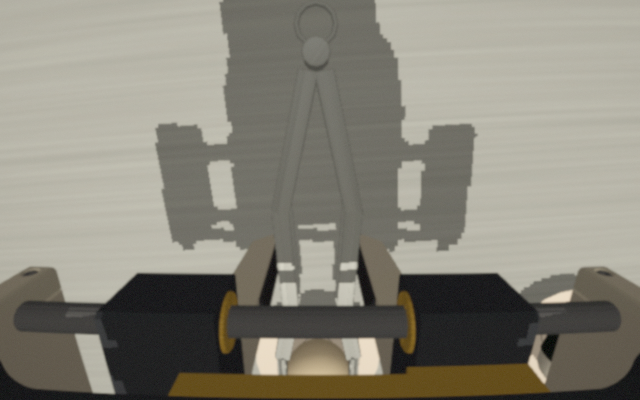

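```bash
python3 -m pendant '[{"travel":[0,-0.3,0],"rot":[0,0,0],"fingers":3.0},{"travel":[0,-0.5,0],"rot":[0,0,0],"fingers":3.0},{"travel":[0,-0.7,0],"rot":[0,0,0],"fingers":3.0},{"travel":[0,-1,0],"rot":[0,0,0],"fingers":3.0},{"travel":[0,-1,0],"rot":[0,0,0],"fingers":3.0},{"travel":[0,0,0],"rot":[0,0,0],"fingers":3.0},{"travel":[0,0,0],"rot":[0,0,0],"fingers":3.0}]'
python3 look.py 10
```

```text
clock: 15.05
tool_pos: [528.3, 103.4, 74.2]
tool_rot: [0.517, 0.483, -0.483, -0.516]
force: [-0.1, -0.6, -2.1]
opening: 42.4
[527.7 103.2  73.3] 15.2
```

View pics/scene10.png

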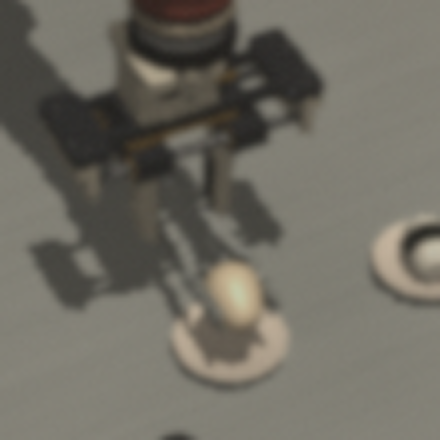

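The egg has risen with the tongs, now at zoom (237,295), and the dish has not moved. I'll continue up.

```bash
python3 -m pendant '[{"travel":[0,-0.7,0],"rot":[0,0,0],"fingers":3.0},{"travel":[0,-1.2,0],"rot":[0,0,0],"fingers":3.0},{"travel":[0,-1.5,0],"rot":[0,0,0],"fingers":3.0},{"travel":[0,-1.5,0],"rot":[0,0,0],"fingers":3.0},{"travel":[0,-1.5,0],"rot":[0,0,0],"fingers":3.0},{"travel":[0,-1.3,0],"rot":[0,0,0],"fingers":3.0},{"travel":[0,-1,0],"rot":[0,0,0],"fingers":3.0},{"travel":[0,-0.6,0],"rot":[0,0,0],"fingers":3.0},{"travel":[0,0,0],"rot":[0,0,0],"fingers":3.0},{"travel":[0,0,0],"rot":[0,0,0],"fingers":3.0},{"travel":[0,0,0],"rot":[0,0,0],"fingers":3.0}]'
python3 look.py 11
python3 - <<'E'
import numpy as np,cv2
from h import *
L=lambda n:{k:(v if v.ndim else float(v)) for k,v in np.load(n).items()}
d=L("scene11.npz"); C=cloud(d)
m=(np.abs(C[...,0]-617)<50)&(np.abs(C[...,1]-98)<35)&(C[...,2]>100)&(C[...,2]<190)&(d["z_map"]>0)
hs=cv2.cvtColor(d["image"],cv2.COLOR_RGB2HSV); m&=(hs[...,2]>120)&(hs[...,1]>40)
v,u=np.nonzero(m); P=C[m]; print(len(P),u.mean(),v.mean(),np.percentile(P,[2,50,98],axis=0).round(1).tolist())
for n in("scene4.npz","scene11.npz"):
    e=L(n); g=cloud(e); mm=(np.hypot(g[...,0]-612,g[...,1]-98)<48)&(g[...,2]>8)&(g[...,2]<16); print(n,mm.sum(),np.percentile(g[mm][:,:2],[1,99],axis=0).round(1).tolist())
E
```

```text
clock: 16.3
tool_pos: [527.5, 103.2, 166.0]
tool_rot: [-0.516, -0.483, 0.484, 0.517]
force: [0.1, 0.8, -2.4]
opening: 42.3
[527.8 103.2 166.1] 16.45
196 349.5255102040816 168.66326530612244 [[586.7, 78.0, 150.0], [622.0, 92.5, 168.1], [640.8, 115.8, 176.5]]
scene4.npz 221 [[568.9, 56.7], [647.8, 135.6]]
scene11.npz 344 [[571.1, 56.8], [648.3, 134.8]]
```

View pics/scene11.png

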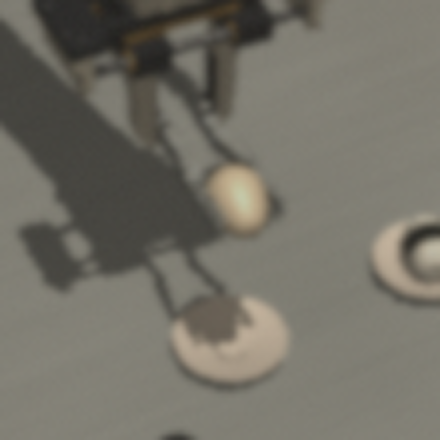

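View pics/wrist11.png

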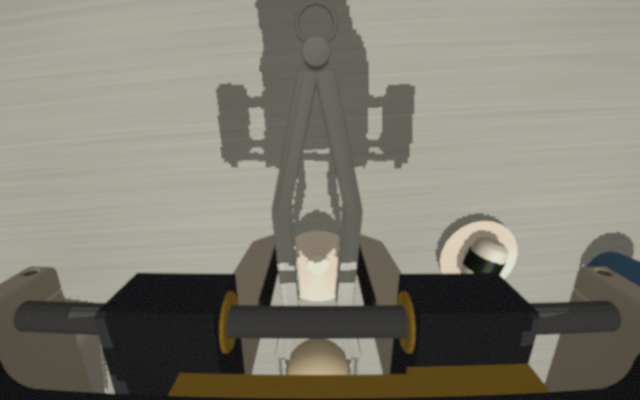

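View pics/top11.png

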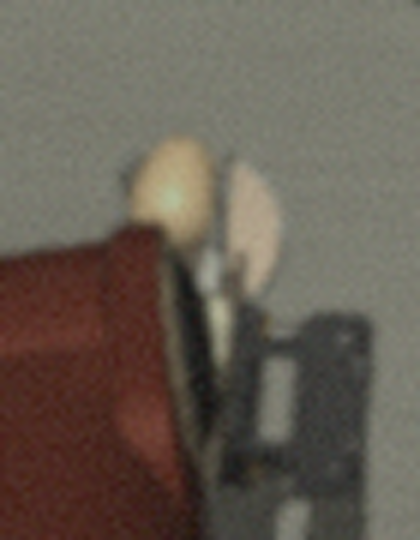

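The scene view shows the egg held at zoom (240,200) with its top at about 176 mm, so its centre is near 154 mm. The dish is empty and in place. I'll do a short hold check, then hand in.

```bash
python3 -m pendant '[{"travel":[0,0,0],"rot":[0,0,0],"fingers":3.0},{"travel":[0,0,0],"rot":[0,0,0],"fingers":3.0},{"travel":[0,0,0],"rot":[0,0,0],"fingers":3.0},{"travel":[0,0,0],"rot":[0,0,0],"fingers":3.0},{"travel":[0,0,0],"rot":[0,0,0],"fingers":3.0},{"travel":[0,0,0],"rot":[0,0,0],"fingers":3.0},{"travel":[0,0,0],"rot":[0,0,0],"fingers":3.0},{"travel":[0,0,0],"rot":[0,0,0],"fingers":3.0}]'
python3 look.py 12
python3 - <<'E'
import numpy as np
a,b,c=[np.load(f"scene{i}.npz")["image"].astype(int) for i in (0,11,12)]
print("egg area change",np.abs(b-c)[140:220,320:380].mean(), "objects 0->12:")
for n,(x0,y0,x1,y1) in dict(bento=(190,230,290,315),spat=(130,230,175,315),soy=(318,225,350,275),rice=(380,170,415,200),cup=(435,150,465,185),hold=(415,80,448,142)).items(): print(n,np.abs(a-c)[y0:y1,x0:x1].mean().round(2))
from plant import ctrl; ctrl.close_job()
E
```

```text
clock: 17.25
tool_pos: [528.0, 103.3, 166.7]
tool_rot: [0.516, 0.483, -0.483, -0.516]
force: [-0.0, 0.2, -1.9]
opening: 43.0
[528.  103.3 166.6] 17.4
egg area change 0.9746527777777778 objects 0->12:
bento 4.97
spat 3.84
soy 2.99
rice 4.05
cup 3.07
hold 3.21
the job is handed in; nothing more can be done
```

The egg is up and held in the tongs' jaws, still over its dish, and I handed the job in at about 17.4 s.

I gripped the tongs at the balance point, lowered them over the egg with the jaws along its length, and squeezed at 18 N. The fingers stopped at about 43 mm. I then lifted straight up by about 12.8 cm.

**What the last checks showed:**
- **Egg height:** the depth image puts the top of the egg at about 176 mm, so its middle is about 154 mm above the bench. I aimed the egg's middle, not its underside, at 15 cm.
- **Holding still:** the picture around the egg did not change over a further 0.8 s hold, and the finger opening stayed at 42 to 43 mm.
- **Egg dish:** its measured outline stayed in place to about 2 mm, which is the limit of the calibration.
- **Other things on the bench:** small picture differences from the start, mean 3 to 5 grey levels. I took those as noise and shadow and did not measure each object's position. Nothing was touched that I could see.

**Disagreement:** the cameras differed by 2 to 4 mm on where the egg was. I settled it by comparing the jaws and the egg within the same picture before closing.

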